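Make up two breakfast boards

TASK

Make up the two breakfasts, each thing standing upright and centred on its own dark inlay. On the long board: the egg cup on the inlay next to the handle, the pepper mill on the middle one and the lowest honey jar on the far one; on the round board: the mug on the inlay next to the handle and the tallest honey jar on the other. Leave the middle-height jar, the ramekin and the tumbler standing where they are.

Things in the scene. Friction and masses are not known exactly. Their poses are not given: they have to be found in the camera images.
- long_board: Light wood serving board, fixed, 280 mm long (x) by 110 mm, flat top 18 mm above the counter. A handle 40 mm wide with a dark hole sticks out 68 mm on its -x side. Flush round dark-wood inlays 80 mm across mark the places, all at y = 0: x = -90 mm (next to the handle), 0 (middle), +90 mm (far). Origin: centre of the board (without handle), on the counter; x points away from the handle, z up.
- round_board: Light wood serving board, fixed, round, 200 mm across, flat top 18 mm above the counter. A handle 40 mm wide with a dark hole sticks out 68 mm on its -x side. Flush round dark-wood inlays 80 mm across mark the places, all at y = 0: x = -52 mm (next to the handle), +52 mm (other). Origin: centre of the board (without handle), on the counter; x points away from the handle, z up.
- egg_cup: White ceramic egg cup with a brown egg in it, one rigid piece, 78 mm high, upright. Foot 46 mm across, thin stem 22 mm across (12 to 22 mm up), cup 48 mm across at 32 mm up widening to 53 mm at its rim, 56 mm up; the egg's round top rises above. Origin: centre of its underside; z up.
- mill: Medium-brown turned wooden pepper mill with a small steel knob on top, 112 mm high overall, standing upright. Base 50 mm in diameter up to 20 mm high, waist 38 mm in diameter from 35 to 72 mm up, head 47 mm in diameter from 80 to 93 mm up. Origin: centre of its underside; z up.
- low_jar: Screw-top honey jar, dark amber-brown glass with a flat steel lid, one of three that differ only in height: this is the lowest one, 52 mm in diameter at its widest and 50 mm high, lid 47 mm in diameter and 16 mm deep at the top; standing upright on the counter. Origin: centre of its underside; z up.
- tall_jar: Screw-top honey jar, dark amber-brown glass with a flat steel lid, one of three that differ only in height: this is the tallest one, 52 mm in diameter at its widest and 100 mm high, lid 47 mm in diameter and 16 mm deep at the top; standing upright on the counter. Origin: centre of its underside; z up.
- mug: White ceramic coffee mug, empty, open at the top, 65 mm high, body 58 mm in outer diameter, wall 4 mm, with one ear handle on its own +y side that reaches about 48 mm from the axis; standing upright. Origin: centre of the underside of its body; z up.
- middle_jar: Screw-top honey jar, dark amber-brown glass with a flat steel lid, one of three that differ only in height: this is the middle one, 52 mm in diameter at its widest and 75 mm high, lid 47 mm in diameter and 16 mm deep at the top; standing upright on the counter. Origin: centre of its underside; z up. Not part of either breakfast: it stays where it is.
- ramekin: White ceramic ramekin, a low empty open dish without a handle, 36 mm high, 62 mm in diameter at the rim. Not wanted: it stays where it is. Origin: centre of its underside; z up.
- tumbler: Dark green glass tumbler, empty, open, no handle, 85 mm high, 58 mm in diameter at the rim. Not wanted: it stays where it is. Origin: centre of its underside; z up.
There are look-alikes about, which are no part of the job. What is shaped like the egg_cup but blue is not meant. What is shaped like the low_jar but pink is not meant.

How it is judged (in metres and radians):
At the end, for the whole second after the job is handed in: All five things on their named inlays, within 15 mm of the inlay's centre along each board axis, upright within 0.12 rad, underside 14 to 22 mm above the counter, at rest. Middle jar, ramekin and tumbler within 30 mm of where they began and upright within 0.2 rad (x of egg_cup in the frame of long_board between -0.105 and -0.075 m and y of egg_cup in the frame of long_board between -0.015 and 0.015 m and z of egg_cup in the frame of long_board between 0.014 and 0.022 m and angle between each of egg_cup, mill, low_jar, mug, tall_jar's own z axis and vertical below 0.12 rad and linear speed of each of egg_cup, mill, low_jar, mug, tall_jar below 0.02 m/s and angular speed of each of egg_cup, mill, low_jar, mug, tall_jar below 0.3 rad/s and x of mill in the frame of long_board between -0.015 and 0.015 m and y of mill in the frame of long_board between -0.015 and 0.015 m and z of mill in the frame of long_board between 0.014 and 0.022 m and x of low_jar in the frame of long_board between 0.075 and 0.105 m and y of low_jar in the frame of long_board between -0.015 and 0.015 m and z of low_jar in the frame of long_board between 0.014 and 0.022 m and x of mug in the frame of round_board between -0.067 and -0.037 m and y of mug in the frame of round_board between -0.015 and 0.015 m and z of mug in the frame of round_board between 0.014 and 0.022 m and x of tall_jar in the frame of round_board between 0.037 and 0.067 m and y of tall_jar in the frame of round_board between -0.015 and 0.015 m and z of tall_jar in the frame of round_board between 0.014 and 0.022 m and distance of each of middle_jar, ramekin, tumbler from where it was at the start of the episode below 0.03 m and angle between each of middle_jar, ramekin, tumbler's own z axis and vertical below 0.2 rad); the robot touches nothing.
It fails at once if the middle jar, the ramekin or the tumbler is knocked over or pushed more than 40 mm away (distance of any of middle_jar, ramekin, tumbler from where it was at the start of the episode above 0.04 m or angle between any of middle_jar, ramekin, tumbler's own z axis and vertical above 0.5 rad).
It also fails if it takes over 122 s, if anything falls off the work surface, if the arm or the gripper's body presses on something with over 40 N, if the wrist force passes 120 N, or if a joint passes its speed limit or range.

ROBOT

A 6-joint arm with a two-finger parallel gripper is mounted at the origin on the work surface. World frame = base frame: x ahead of the robot, y to its left, z up, the work surface at z = 0. Lengths are in m, angles in degrees, forces in N, time in s.
With the tool pointing down it reaches from about 0.35 to 0.8 m from the base axis. Payload 7.3 kg.
Tool frame: the origin (TCP) lies at the very end of the fingers, on their centre line; the grasp point (between the pads) lies 19 mm behind it; z points along the fingers, y is the line along which they close (so a half turn about z gives the same grasp; the last joint's range is limited). The gripper opens to 85 mm and grips with 20 to 120 N. Pads are 22 mm wide; open, the fingers measure 114 mm over their backs; the gripper's body (76 mm by 85 mm) begins 54 mm behind the grasp point. The pads swing forward as they close: fully open they stand 13 mm farther back than shut.
Start: joints at [-84.74, 19.595, 87.324, -0, 73.075, -8.365], TCP at [0.124, -0.51, 0.231] pointing down, gripper open.
Joint ranges: [-145.02, 145.02], [-44.19, 115.74], [2.07, 154.8], [-57.11, 237.11], [16.16, 152.29], [-177.93, 177.93]. Speed limits (degrees/s): [147.25, 147.25, 180, 180, 180, 180].

INTERFACE

Orientations are given as [roll, pitch, yaw] about the fixed x, y, z axes, in that order (R = Rz(yaw) Ry(pitch) Rx(roll)).
In Python, from workcell import ctrl, optics gives the robot as it stands.
- The arm moves only by the tool servo_tool, never from a script. Its argument "plan" is a list of rows, each an object with "jaw": the closure, from 0 (fully open) to 1 (shut); "translation": the shift along the world's x, y, z in m, a list of three; "roll": the turn about the world's z in rad. In form: [{"jaw": jaw, "translation": [dx, dy, dz], "roll": roll}, ...]. A call has 1 to 20 rows; each row is the pose to reach, as a shift and turn from the pose commanded when the call began; what a row does not reach only later rows make up. A row lasts 1/10 s, in which the tool goes at most 50 mm and 8.59 degrees, less where a joint would pass 70% of its speed; a pose out of reach is approached as far as the arm can. A call with a gripper value outside its range is refused whole. The fingers move at their own pace and stop on an object; "grip_force" is the grip in N (left out, the last holds). Time passes only in rows, so rows that repeat a pose let the fingers close. It gives the time, the measured TCP pose, the force, the opening and the grip force at its end, in the units of the state.
- ctrl.state(): the state, without advancing time (a new reading comes with each control period).
- optics.get_image(name): name is "scene" or "side" or "wrist"; returns the picture (480x640x3 uint8, blue, green, red); there is no depth.
- optics.camera_params(name): a dict with "intrinsics" (3x3 intrinsics, pixels), "pose" (4x4, takes a point from camera to world coordinates). Camera axes: x right, y up, looking along -z (the intrinsics and any distortion apply to the point x, -y, -z); pixel columns grow to the right and rows downward; lengths in m; the calibration is good to about 2 mm. A picture is of the moment at which its call begins: read the wrist's pose just before it. camera_params takes no time and is no camera call; for the wrist camera it gives the pose at the moment of the call.
- ctrl.close_job(): hands the job in; it is judged then, once.
Trained networks look in the newest picture that a camera, given by its name, has taken for a name from the list of things; names that differ only in an ending like _2 or _b are one class to them, and where a whole thing is asked for, a point or a joint stands for the part that bears it (a point fixed in the world has none). Each returns a list of dicts, best first, with "score" (0 to 1); they miss things now and then, are a little off and sometimes report something else, mostly with a low value. They report only what shows in the picture. A call takes as long as a camera call. They do not tell look-alikes from the thing itself.
- optics.find_in(camera, label): "bbox" ([centre column, centre row, width, height] as shares, 0 to 1, of the picture: columns of its width, rows of its height, round what is visible of it).
- optics.masks_of(camera, label): "region" (480x640 bool, what is visible of it) and "bbox" ([centre column, centre row, width, height] as shares, 0 to 1, of the picture: columns of its width, rows of its height, round what is visible of it).
- optics.spot_point(camera, label): "point" ([column, row] as shares, 0 to 1, of the picture: columns of its width, rows of its height: a listed point, or the origin of a listed thing).
The state is a dict: "t": time; "qpos": joint angles; "dq": joint speeds; "effort": joint torques, N m; "tool_pos": TCP position; "orientation": TCP orientation; "ft_force": force on the tool from outside, world axes, zero at the start; "torque": the same for the moment, N m; "grip_width": finger opening in m; "gripper_force": force on a finger pad.
Only numpy, scipy, OpenCV 4.12 (cv2) and the standard library are available. Lean on these libraries where they do the work, as an engineer would, in place of code of your own. Each camera call takes 0.05 s, during which the arm holds its last target. There are 200 camera calls.

## Working session

There is one attempt and no reset: what is moved stays moved. The work goes in short steps, Python scripts to look and compute and a tool call to move; the robot and the scene stay as the last step left them, time stands still between calls to the robot, and variables do not carry over. Pictures are saved under pics/ and viewed, at most 14 in all, crops included, and the job is handed in when it is done.

Besides the shell and the picture viewer there is one more tool, called after ">>>" as name(argument=value, ...) on one line, values as JSON. servo_tool: Moves the arm, as the interface text tells. Its arguments: {"type":"object","properties":{"plan":{"type":"array"},"grip_force":{"type":"number"}},"required":["plan"]}

```bash
mkdir -p pics; ls
python3 - <<'E'
from workcell import ctrl, optics
import cv2
for n in("scene","side"):
    cv2.imwrite(f"pics/{n}0.png",optics.get_image(n))
    p=optics.camera_params(n);print(n,p["intrinsics"],p["pose"])
print(ctrl.state())
E
```

```text
pics
scene [[604.79185641   0.         329.42882922]
 [  0.         604.79185641 231.84751782]
 [  0.           0.           1.        ]] [[-0.33859784 -0.74160344  0.57911643  1.26354691]
 [ 0.94090039 -0.27184005  0.20201348  0.22465096]
 [ 0.00761315  0.6132922   0.78981942  0.98939204]
 [ 0.          0.          0.          1.        ]]
side [[565.88714931   0.         322.5483929 ]
 [  0.         565.88714931 239.96459238]
 [  0.           0.           1.        ]] [[-0.99974459 -0.00289594 -0.02241343  0.53650837]
 [-0.0144379  -0.68114527  0.73200592  0.68847406]
 [-0.01738665  0.73214256  0.68092949  0.68124655]
 [ 0.          0.          0.          1.        ]]
{'t': 0.1, 'qpos': array([-8.47409359e+01,  1.96326431e+01,  8.73710239e+01,  1.60779445e-03,
        7.30761804e+01, -8.36511608e+00]), 'dq': array([-0.12952788, -0.05506802, -0.12089864, -0.04287028,  0.05844445,
       -0.00087636]), 'effort': array([ 1.41430297e-03, -4.34447658e+01, -2.46490949e+01, -2.30556689e-04,
        4.63521515e-03,  2.88332285e-05]), 'tool_pos': array([ 0.12366231, -0.50985991,  0.23069813]), 'orientation': array([-1.79921226e+02, -1.31373964e-02,  1.36237020e+01]), 'ft_force': array([ 0.41894606, -0.18068973,  0.62802872]), 'torque': array([ 0.00792183,  0.02877693, -0.01587801]), 'gripper_force': 0.0, 'grip_width': 0.0855310174961434}
```

View pics/scene0.png

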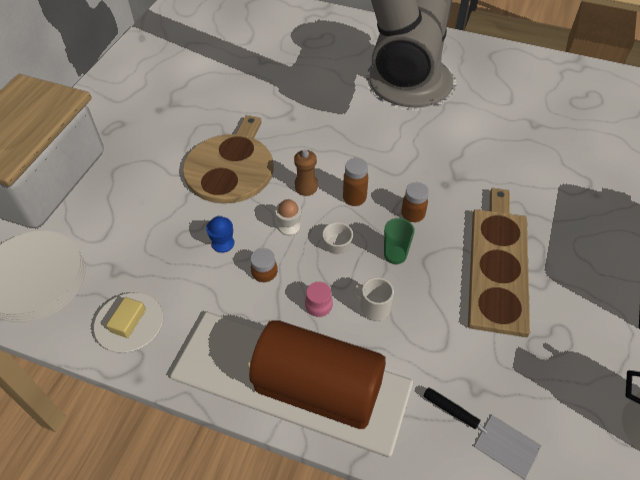

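View pics/side0.png

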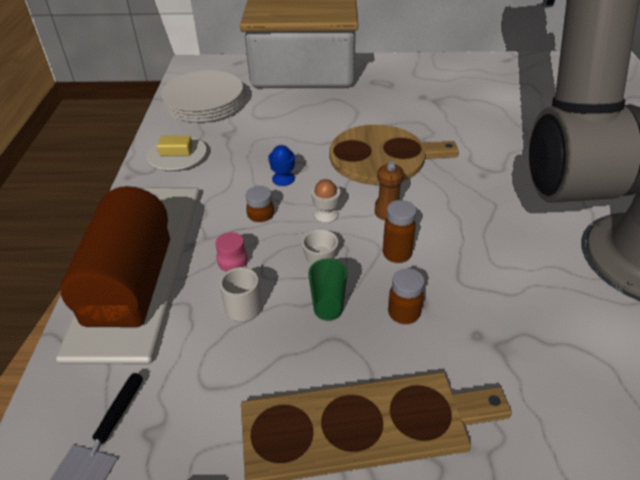

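Scene view: tall jar at (356,182), middle jar at (415,202), low jar at (263,264), with the pink look-alike at (319,298). Egg cup at (288,216), with the blue look-alike at (221,233). Mill at (306,172), mug at (377,299), ramekin at (338,237), tumbler at (398,241). The long board is on the right and the round board is at the upper left.

```bash
cat > h.py <<'E'
import numpy as np, cv2
from workcell import ctrl, optics
def ground(cam,uv,z=0,P=None):
    P=P or optics.camera_params(cam);K=P["intrinsics"];T=P["pose"]
    d=np.linalg.inv(K)@[uv[0],uv[1],1];d=T[:3,:3]@(d*[1,-1,-1]);o=T[:3,3]
    return (o+d*(z-o[2])/d[2])[:2]
def proj(cam,X,P=None):
    P=P or optics.camera_params(cam);K=P["intrinsics"];T=P["pose"]
    c=(np.atleast_2d(X)-T[:3,3])@T[:3,:3];c=c*[1,-1,-1];p=c@K.T
    return p[:,:2]/p[:,2:]
E
python3 - <<'E'
from h import *
for n in("scene","side"):
    optics.get_image(n)
    for l in "egg_cup mill low_jar tall_jar middle_jar mug ramekin tumbler".split():
        for r in optics.spot_point(n,l)[:4]:
            uv=np.array(r["point"])*[640,480]
            if r["score"]>.3: print(n,l,round(r["score"],2),uv.round(),ground(n,uv,0).round(3))
    # inlays: dark blobs on boards
    im=optics.get_image(n);hsv=cv2.cvtColor(im,cv2.COLOR_BGR2HSV)
    m=((hsv[...,2]<85)&(hsv[...,1]>120)&((hsv[...,0]<15)|(hsv[...,0]>170))).astype(np.uint8)
    c,_=cv2.findContours(m,cv2.RETR_EXTERNAL,cv2.CHAIN_APPROX_NONE)
    for k in c:
        if cv2.contourArea(k)>250:
            (u,v),ax,a=cv2.fitEllipse(k);print(n,"blob",round(u),round(v),np.round(ax),ground(n,(u,v),.018).round(3))
E
```

```text
scene egg_cup 0.69 [223. 240.] [ 0.632 -0.226]
scene egg_cup 0.63 [291. 226.] [ 0.552 -0.109]
scene egg_cup 0.63 [377. 309.] [0.68  0.118]
scene mill 0.88 [308. 190.] [ 0.445 -0.112]
scene mill 0.33 [336. 246.] [ 0.567 -0.004]
scene low_jar 0.93 [268. 272.] [ 0.674 -0.108]
scene low_jar 0.91 [320. 305.] [0.709 0.015]
scene tall_jar 0.89 [352. 198.] [ 0.434 -0.014]
scene middle_jar 0.67 [414. 212.] [0.425 0.123]
scene mug 0.92 [379. 309.] [0.68  0.122]
scene ramekin 0.56 [338. 245.] [ 0.563 -0.002]
scene tumbler 0.8 [393. 253.] [0.546 0.111]
scene blob 318 372 [ 78. 146.] [0.847 0.061]
scene blob 500 305 [34. 43.] [0.605 0.332]
scene blob 500 266 [31. 41.] [0.517 0.318]
scene blob 500 230 [28. 39.] [0.428 0.302]
scene blob 349 191 [12. 30.] [ 0.433 -0.022]
scene blob 219 181 [25. 36.] [ 0.502 -0.296]
scene blob 236 148 [23. 34.] [ 0.399 -0.305]
side egg_cup 0.9 [324. 216.] [ 0.556 -0.109]
side egg_cup 0.57 [283. 180.] [ 0.64 -0.22]
side mill 0.63 [385. 210.] [ 0.443 -0.126]
side low_jar 0.8 [261. 216.] [ 0.673 -0.108]
side low_jar 0.8 [234. 261.] [0.71  0.008]
side tall_jar 0.74 [399. 250.] [ 0.427 -0.017]
side middle_jar 0.94 [404. 312.] [0.43  0.121]
side mug 0.65 [243. 305.] [0.682 0.107]
side mug 0.59 [400. 250.] [ 0.425 -0.019]
side mug 0.34 [327. 215.] [ 0.552 -0.111]
side ramekin 0.89 [319. 254.] [ 0.565 -0.008]
side tumbler 0.97 [330. 310.] [0.545 0.117]
side blob 282 434 [56. 62.] [0.605 0.333]
side blob 352 423 [55. 61.] [0.516 0.318]
side blob 420 412 [52. 62.] [0.427 0.303]
side blob 405 303 [32. 37.] [0.43  0.118]
side blob 406 245 [13. 42.] [ 0.417 -0.01 ]
side blob 116 260 [ 97. 152.] [0.904 0.023]
side blob 352 150 [20. 37.] [ 0.501 -0.296]
side blob 402 148 [20. 37.] [ 0.398 -0.305]
side blob 75 132 [ 79. 148.] [ 1.107 -0.375]
```

Run:
```python
from h import *
a=cv2.imread("pics/scene0.png")[130:330,200:440]
cv2.imwrite("pics/crop.png",cv2.resize(a,(720,600),interpolation=cv2.INTER_CUBIC))
```

```text
(no output)
```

View pics/crop.png

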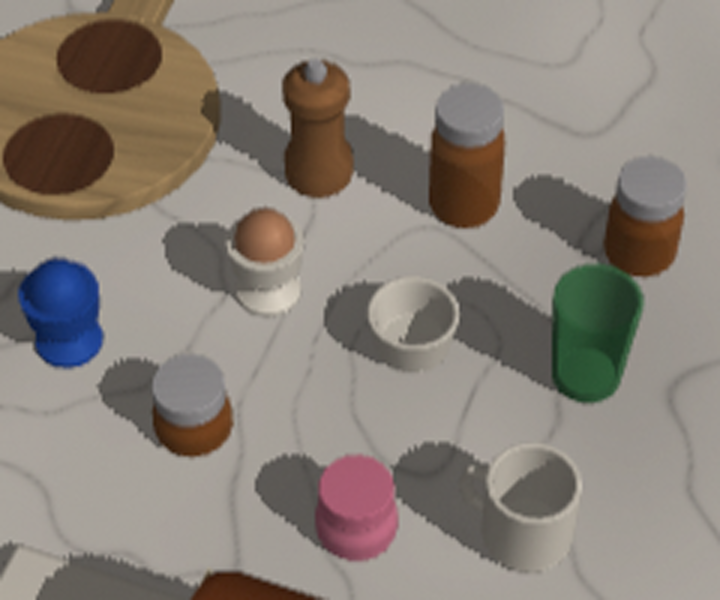

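>>> servo_tool(plan=[{"jaw":0,"translation":[0.32,0.395,0.0],"roll":-0.17},{"jaw":0,"translation":[0.32,0.395,0.0],"roll":-0.17},{"jaw":0,"translation":[0.32,0.395,0.0],"roll":-0.17},{"jaw":0,"translation":[0.32,0.395,0.0],"roll":-0.17},{"jaw":0,"translation":[0.32,0.395,0.0],"roll":-0.17},{"jaw":0,"translation":[0.32,0.395,0.0],"roll":-0.17},{"jaw":0,"translation":[0.32,0.395,0.0],"roll":-0.17},{"jaw":0,"translation":[0.32,0.395,0.0],"roll":-0.17},{"jaw":0,"translation":[0.32,0.395,0.0],"roll":-0.17},{"jaw":0,"translation":[0.32,0.395,0.0],"roll":-0.17},{"jaw":0,"translation":[0.32,0.395,0.0],"roll":-0.17},{"jaw":0,"translation":[0.32,0.395,0.0],"roll":-0.17},{"jaw":0,"translation":[0.32,0.395,0.0],"roll":-0.17},{"jaw":0,"translation":[0.32,0.395,0.0],"roll":-0.17}])

```text
t: 2.5
tool_pos: [0.443, -0.1165, 0.2314]
orientation: [180.0, 0.0, 3.8]
ft_force: [-1.0, -0.1, 0.0]
grip_width: 0.0856
gripper_force: 0.0
```

The crop settles which is which. The wanted egg cup is the white one with the brown egg at (265,260) in the crop, not the blue one. The low jar is the squat amber one at (192,405), not the pink one. The tallest jar is at (467,155) and the middle jar at (645,215). The mug's ear just shows at (475,480), so it points away from the camera.

Run:
```python
from h import *
P=optics.camera_params("wrist");im=optics.get_image("wrist");cv2.imwrite("pics/w1.png",im)
print(P["pose"].round(3),P["intrinsics"].round(1))
for l in "mill tall_jar egg_cup".split():
    for r in optics.spot_point("wrist",l)[:3]:
        uv=np.array(r["point"])*[640,480];print(l,round(r["score"],2),uv.round(),ground("wrist",uv,0,P).round(3))
```

```text
[[ 0.066  0.955  0.29   0.516]
 [-0.998  0.062  0.02  -0.111]
 [ 0.001 -0.291  0.957  0.373]
 [ 0.     0.     0.     1.   ]] [[405.1   0.  321.8]
 [  0.  405.1 234.7]
 [  0.    0.    1. ]]
mill 0.73 [324. 197.] [ 0.44  -0.118]
tall_jar 0.58 [206. 199.] [ 0.431 -0.008]
tall_jar 0.44 [ 68. 193.] [0.428 0.12 ]
tall_jar 0.21 [321.  66.] [ 0.553 -0.108]
egg_cup 0.89 [323.  66.] [ 0.553 -0.11 ]
```

View pics/w1.png

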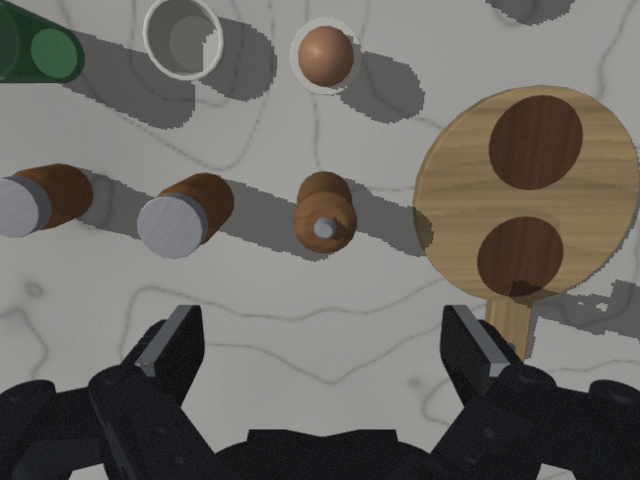

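The wrist view shows the mill knob at (325,229), the tall lid's centre at (173,226) and the egg at (326,56). The round board's inlays are at (535,142) and (520,256).

Run:
```python
from h import *
P=optics.camera_params("wrist")
for n,uv,z in [("mill",(325,229),.108),("tall",(173,227),.1),("egg",(326,56),.066),("cup rim",(325,56),.056),("inl far",(535,142),.018),("inl h",(520,256),.018)]:
    print(n,ground("wrist",uv,z,P).round(4))
```

```text
mill [ 0.4404 -0.118 ]
tall [ 0.4326 -0.0118]
egg [ 0.5539 -0.1113]
cup rim [ 0.5551 -0.1106]
inl far [ 0.5037 -0.295 ]
inl h [ 0.4002 -0.3037]
```

>>> servo_tool(grip_force=40, plan=[{"jaw":0,"translation":[-0.002,-0.0015,-0.05],"roll":0},{"jaw":0,"translation":[-0.002,-0.0015,-0.1],"roll":0},{"jaw":0,"translation":[-0.002,-0.0015,-0.14],"roll":0},{"jaw":0,"translation":[-0.002,-0.0015,-0.17],"roll":0},{"jaw":0,"translation":[-0.002,-0.0015,-0.187],"roll":0},{"jaw":0,"translation":[-0.002,-0.0015,-0.187],"roll":0},{"jaw":1,"translation":[-0.002,-0.0015,-0.187],"roll":0},{"jaw":1,"translation":[-0.002,-0.0015,-0.187],"roll":0},{"jaw":1,"translation":[-0.002,-0.0015,-0.187],"roll":0},{"jaw":1,"translation":[-0.002,-0.0015,-0.187],"roll":0},{"jaw":1,"translation":[-0.002,-0.0015,-0.187],"roll":0},{"jaw":1,"translation":[-0.002,-0.0015,-0.187],"roll":0},{"jaw":1,"translation":[-0.002,-0.0015,-0.187],"roll":0},{"jaw":1,"translation":[-0.002,-0.0015,-0.187],"roll":0}])

```text
t: 4.1
tool_pos: [0.4427, -0.1173, 0.0458]
orientation: [179.9, -0.2, 3.9]
ft_force: [-0.5, -0.6, 5.3]
grip_width: 0.0448
gripper_force: 39.8
```

>>> servo_tool(plan=[{"jaw":0,"translation":[-0.002,0,0],"roll":0},{"jaw":0,"translation":[-0.002,0,0],"roll":0},{"jaw":0,"translation":[-0.002,0,0.0],"roll":0},{"jaw":0,"translation":[-0.002,0,0.01],"roll":0},{"jaw":0,"translation":[-0.002,0,0.019],"roll":0},{"jaw":0,"translation":[-0.002,0,0.019],"roll":0},{"jaw":1,"translation":[-0.002,0,0.019],"roll":0},{"jaw":1,"translation":[-0.002,0,0.019],"roll":0},{"jaw":1,"translation":[-0.002,0,0.019],"roll":0},{"jaw":1,"translation":[-0.002,0,0.019],"roll":0},{"jaw":1,"translation":[-0.002,0,0.019],"roll":0},{"jaw":1,"translation":[-0.002,0,0.019],"roll":0},{"jaw":1,"translation":[-0.002,0,0.019],"roll":0}])

```text
t: 5.4
tool_pos: [0.4398, -0.1168, 0.0634]
orientation: [180.0, -0.0, 3.9]
ft_force: [-0.1, -0.4, 4.9]
grip_width: 0.046
gripper_force: 40.5
```

>>> servo_tool(plan=[{"jaw":1,"translation":[0,0,0.03],"roll":0},{"jaw":1,"translation":[0,0,0.08],"roll":0},{"jaw":1,"translation":[0,0,0.13],"roll":0},{"jaw":1,"translation":[0.005,0.03,0.13],"roll":0.1},{"jaw":1,"translation":[0.013,0.075,0.13],"roll":0.1},{"jaw":1,"translation":[0.022,0.123,0.13],"roll":0.1},{"jaw":1,"translation":[0.03,0.171,0.13],"roll":0.1},{"jaw":1,"translation":[0.038,0.22,0.13],"roll":0.1},{"jaw":1,"translation":[0.047,0.268,0.13],"roll":0.1},{"jaw":1,"translation":[0.055,0.316,0.13],"roll":0.1},{"jaw":1,"translation":[0.063,0.364,0.13],"roll":0.1},{"jaw":1,"translation":[0.071,0.405,0.13],"roll":0.1},{"jaw":1,"translation":[0.076,0.435,0.13],"roll":0.1},{"jaw":1,"translation":[0.076,0.435,0.13],"roll":0.1},{"jaw":1,"translation":[0.076,0.435,0.12],"roll":0.1}])

```text
t: 6.9
tool_pos: [0.5156, 0.3187, 0.1829]
orientation: [180.0, -0.0, 9.7]
ft_force: [-0.1, -0.8, -2.9]
grip_width: 0.0451
gripper_force: 42.0
```

Run:
```python
from h import *
print(ctrl.state()["tool_pos"],ctrl.state()["ft_force"])
P=optics.camera_params("wrist");im=optics.get_image("wrist");cv2.imwrite("pics/w2.png",im)
```

```text
[0.51560704 0.31872052 0.18288666] [-0.13191784 -0.80397705 -2.8717519 ]
```

View pics/w2.png

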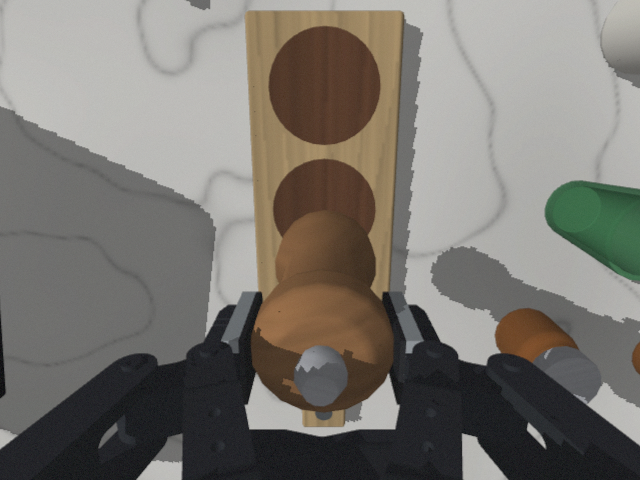

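The mill hangs upright in the grip and the board sits square in the wrist view. The middle inlay is just under the mill at about (325,207). I'll lower it now.

>>> servo_tool(plan=[{"jaw":1,"translation":[0,0,-0.04],"roll":0},{"jaw":1,"translation":[0,0,-0.075],"roll":0},{"jaw":1,"translation":[0,0,-0.09],"roll":0},{"jaw":1,"translation":[0,0,-0.097],"roll":0},{"jaw":1,"translation":[0,0,-0.1],"roll":0},{"jaw":1,"translation":[0,0,-0.1],"roll":0},{"jaw":0.4,"translation":[0,0,-0.1],"roll":0},{"jaw":0.2,"translation":[0,0,-0.1],"roll":0},{"jaw":0,"translation":[0,0,-0.1],"roll":0},{"jaw":0,"translation":[0,0,-0.1],"roll":0},{"jaw":0,"translation":[0,0,-0.07],"roll":0},{"jaw":0,"translation":[0,0,-0.03],"roll":0},{"jaw":0,"translation":[0,0,0.02],"roll":0},{"jaw":0,"translation":[0,0,0.05],"roll":0},{"jaw":0,"translation":[0,0,0.05],"roll":0}])

```text
t: 8.45
tool_pos: [0.5177, 0.3194, 0.2392]
orientation: [-179.8, -0.6, 9.6]
ft_force: [-0.3, -0.1, -0.6]
grip_width: 0.0851
gripper_force: 0.0
```

>>> servo_tool(plan=[{"jaw":0,"translation":[0.038,-0.43,-0.06],"roll":-0.06},{"jaw":0,"translation":[0.038,-0.43,-0.06],"roll":-0.06},{"jaw":0,"translation":[0.038,-0.43,-0.06],"roll":-0.06},{"jaw":0,"translation":[0.038,-0.43,-0.06],"roll":-0.06},{"jaw":0,"translation":[0.038,-0.43,-0.06],"roll":-0.06},{"jaw":0,"translation":[0.038,-0.43,-0.06],"roll":-0.06},{"jaw":0,"translation":[0.038,-0.43,-0.06],"roll":-0.06},{"jaw":0,"translation":[0.038,-0.43,-0.06],"roll":-0.06},{"jaw":0,"translation":[0.038,-0.43,-0.06],"roll":-0.06},{"jaw":0,"translation":[0.038,-0.43,-0.06],"roll":-0.06},{"jaw":0,"translation":[0.038,-0.43,-0.06],"roll":-0.06},{"jaw":0,"translation":[0.038,-0.43,-0.06],"roll":-0.06}])

```text
t: 9.65
tool_pos: [0.5534, -0.1106, 0.173]
orientation: [-180.0, 0.0, 6.2]
ft_force: [0.3, 0.7, -0.3]
grip_width: 0.0854
gripper_force: 0.0
```

Run:
```python
from h import *
s=ctrl.state();print(s["tool_pos"],s["orientation"])
P=optics.camera_params("wrist");im=optics.get_image("wrist");cv2.imwrite("pics/w3.png",im)
for r in optics.spot_point("wrist","egg_cup")[:3]+optics.spot_point("wrist","low_jar")[:2]:
    uv=np.array(r["point"])*[640,480];print(round(r["score"],2),uv.round(),ground("wrist",uv,0,P).round(3))
# long board check with side camera
optics.get_image("side")
for r in optics.spot_point("side","mill")[:1]:
    uv=np.array(r["point"])*[640,480];print("mill",round(r["score"],2),ground("side",uv,0.018).round(3))
```

```text
[ 0.55340663 -0.11055855  0.17299302] [-1.79963214e+02  4.11901440e-02  6.22774421e+00]
0.68 [485. 109.] [ 0.641 -0.222]
0.67 [319. 209.] [ 0.553 -0.108]
0.68 [348.  40.] [ 0.677 -0.115]
mill 0.82 [0.517 0.312]
```

View pics/w3.png

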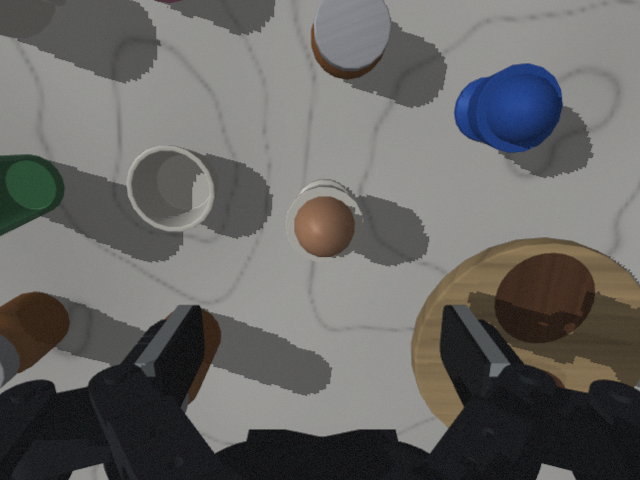

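The egg cup is at (325,222), directly under the tool, and the low jar's lid is at (352,30). I'll descend and grip.

>>> servo_tool(grip_force=35, plan=[{"jaw":0,"translation":[0.001,0,-0.05],"roll":0},{"jaw":0,"translation":[0.001,0,-0.1],"roll":0},{"jaw":0,"translation":[0.001,0,-0.13],"roll":0},{"jaw":0,"translation":[0.001,0,-0.149],"roll":0},{"jaw":0,"translation":[0.001,0,-0.149],"roll":0},{"jaw":1,"translation":[0.001,0,-0.149],"roll":0},{"jaw":1,"translation":[0.001,0,-0.149],"roll":0},{"jaw":1,"translation":[0.001,0,-0.149],"roll":0},{"jaw":1,"translation":[0.001,0,-0.149],"roll":0},{"jaw":1,"translation":[0.001,0,-0.149],"roll":0},{"jaw":1,"translation":[0.001,0,-0.149],"roll":0},{"jaw":1,"translation":[0.001,0,-0.149],"roll":0}])

```text
t: 11.1
tool_pos: [0.5558, -0.1118, 0.0262]
orientation: [179.9, -0.2, 6.2]
ft_force: [-0.7, 1.4, 6.3]
grip_width: 0.0505
gripper_force: 36.1
```

>>> servo_tool(plan=[{"jaw":1,"translation":[0,0,0.03],"roll":0},{"jaw":1,"translation":[0,0,0.075],"roll":0},{"jaw":1,"translation":[0,0,0.125],"roll":0},{"jaw":1,"translation":[-0.01,0.03,0.14],"roll":0.06},{"jaw":1,"translation":[-0.024,0.075,0.14],"roll":0.06},{"jaw":1,"translation":[-0.038,0.12,0.14],"roll":0.06},{"jaw":1,"translation":[-0.052,0.165,0.14],"roll":0.06},{"jaw":1,"translation":[-0.066,0.21,0.14],"roll":0.06},{"jaw":1,"translation":[-0.08,0.255,0.14],"roll":0.06},{"jaw":1,"translation":[-0.094,0.3,0.14],"roll":0.06},{"jaw":1,"translation":[-0.108,0.345,0.14],"roll":0.06},{"jaw":1,"translation":[-0.121,0.385,0.14],"roll":0.06},{"jaw":1,"translation":[-0.127,0.413,0.14],"roll":0.06},{"jaw":1,"translation":[-0.127,0.413,0.12],"roll":0.06},{"jaw":1,"translation":[-0.127,0.413,0.1],"roll":0.06},{"jaw":1,"translation":[-0.127,0.413,0.1],"roll":0.06}])

```text
t: 12.7
tool_pos: [0.426, 0.3008, 0.1226]
orientation: [179.9, 0.2, 9.7]
ft_force: [0.4, 0.1, -1.2]
grip_width: 0.0503
gripper_force: 37.1
```

>>> servo_tool(plan=[{"jaw":1,"translation":[0.002,0.001,-0.03],"roll":0},{"jaw":1,"translation":[0.002,0.001,-0.06],"roll":0},{"jaw":1,"translation":[0.002,0.001,-0.073],"roll":0},{"jaw":1,"translation":[0.002,0.001,-0.078],"roll":0},{"jaw":1,"translation":[0.002,0.001,-0.08],"roll":0},{"jaw":1,"translation":[0.002,0.001,-0.08],"roll":0},{"jaw":0.3,"translation":[0.002,0.001,-0.08],"roll":0},{"jaw":0.2,"translation":[0.002,0.001,-0.08],"roll":0},{"jaw":0,"translation":[0.002,0.001,-0.08],"roll":0},{"jaw":0,"translation":[0.002,0.001,-0.08],"roll":0},{"jaw":0,"translation":[0.002,0.001,-0.06],"roll":0},{"jaw":0,"translation":[0.002,0.001,-0.02],"roll":0},{"jaw":0,"translation":[0.002,0.001,0.03],"roll":0},{"jaw":0,"translation":[0.002,0.001,0.08],"roll":0},{"jaw":0,"translation":[0.002,0.001,0.1],"roll":0},{"jaw":0,"translation":[0.002,0.001,0.1],"roll":0},{"jaw":0,"translation":[0.002,0.001,0.1],"roll":0}])

```text
t: 14.4
tool_pos: [0.4294, 0.3021, 0.224]
orientation: [180.0, 0.0, 9.6]
ft_force: [-0.1, -0.1, -0.4]
grip_width: 0.0855
gripper_force: 0.0
```

>>> servo_tool(plan=[{"jaw":0,"translation":[0.245,-0.412,-0.05],"roll":0},{"jaw":0,"translation":[0.245,-0.412,-0.05],"roll":0},{"jaw":0,"translation":[0.245,-0.412,-0.05],"roll":0},{"jaw":0,"translation":[0.245,-0.412,-0.05],"roll":0},{"jaw":0,"translation":[0.245,-0.412,-0.05],"roll":0},{"jaw":0,"translation":[0.245,-0.412,-0.05],"roll":0},{"jaw":0,"translation":[0.245,-0.412,-0.05],"roll":0},{"jaw":0,"translation":[0.245,-0.412,-0.05],"roll":0},{"jaw":0,"translation":[0.245,-0.412,-0.05],"roll":0},{"jaw":0,"translation":[0.245,-0.412,-0.05],"roll":0},{"jaw":0,"translation":[0.245,-0.412,-0.05],"roll":0},{"jaw":0,"translation":[0.245,-0.412,-0.05],"roll":0},{"jaw":0,"translation":[0.245,-0.412,-0.05],"roll":0}])

```text
t: 15.7
tool_pos: [0.6739, -0.1085, 0.1731]
orientation: [-179.9, 0.1, 9.7]
ft_force: [-0.1, -0.2, -0.5]
grip_width: 0.0855
gripper_force: 0.0
```

Run:
```python
from h import *
s=ctrl.state();print(s["tool_pos"],s["orientation"])
P=optics.camera_params("wrist");im=optics.get_image("wrist");cv2.imwrite("pics/w4.png",im)
for r in optics.spot_point("wrist","low_jar")[:3]:
    uv=np.array(r["point"])*[640,480];print(round(r["score"],2),uv.round(),ground("wrist",uv,0,P).round(3))
hsv=cv2.cvtColor(im,cv2.COLOR_BGR2HSV)
```

```text
[ 0.67387853 -0.10846969  0.17308449] [-1.79923597e+02  1.28242281e-01  9.66720957e+00]
0.68 [332. 207.] [ 0.676 -0.115]
0.61 [174. 132.] [0.713 0.012]
```

View pics/w4.png

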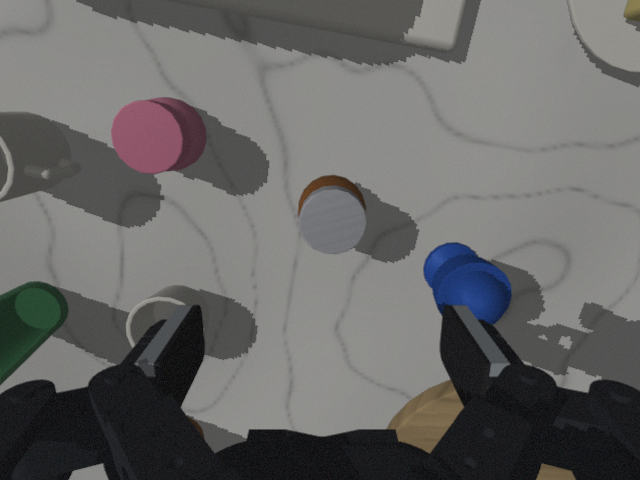

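The low jar's lid is at (332,220), with the pink jar at (160,135) and the blue cup at (470,285) to either side, both clear of the fingers. The jar is at (0.676, -0.115). The mug's ear shows at (55,170), pointing roughly to -y.

>>> servo_tool(grip_force=40, plan=[{"jaw":0,"translation":[0.001,-0.006,-0.05],"roll":0},{"jaw":0,"translation":[0.001,-0.006,-0.1],"roll":0},{"jaw":0,"translation":[0.001,-0.006,-0.14],"roll":0},{"jaw":0,"translation":[0.001,-0.006,-0.16],"roll":0},{"jaw":0,"translation":[0.001,-0.006,-0.165],"roll":0},{"jaw":0,"translation":[0.001,-0.006,-0.165],"roll":0},{"jaw":1,"translation":[0.001,-0.006,-0.165],"roll":0},{"jaw":1,"translation":[0.001,-0.006,-0.165],"roll":0},{"jaw":1,"translation":[0.001,-0.006,-0.165],"roll":0},{"jaw":1,"translation":[0.001,-0.006,-0.165],"roll":0},{"jaw":1,"translation":[0.001,-0.006,-0.165],"roll":0},{"jaw":1,"translation":[0.001,-0.006,-0.165],"roll":0},{"jaw":1,"translation":[0.001,-0.006,-0.165],"roll":0}])

```text
t: 17.1
tool_pos: [0.6767, -0.1159, 0.0118]
orientation: [179.9, -0.2, 9.6]
ft_force: [-1.3, 1.1, 6.8]
grip_width: 0.0493
gripper_force: 40.7
```

>>> servo_tool(plan=[{"jaw":1,"translation":[0,0,0.03],"roll":0},{"jaw":1,"translation":[0,0,0.075],"roll":0},{"jaw":1,"translation":[0,0,0.12],"roll":0},{"jaw":1,"translation":[-0.005,0.03,0.14],"roll":0},{"jaw":1,"translation":[-0.012,0.075,0.14],"roll":0},{"jaw":1,"translation":[-0.019,0.12,0.14],"roll":0},{"jaw":1,"translation":[-0.027,0.168,0.14],"roll":0},{"jaw":1,"translation":[-0.034,0.216,0.14],"roll":0},{"jaw":1,"translation":[-0.042,0.264,0.14],"roll":0},{"jaw":1,"translation":[-0.05,0.312,0.14],"roll":0},{"jaw":1,"translation":[-0.057,0.36,0.14],"roll":0},{"jaw":1,"translation":[-0.064,0.405,0.14],"roll":0},{"jaw":1,"translation":[-0.07,0.435,0.14],"roll":0},{"jaw":1,"translation":[-0.071,0.448,0.13],"roll":0},{"jaw":1,"translation":[-0.071,0.448,0.1],"roll":0},{"jaw":1,"translation":[-0.071,0.448,0.08],"roll":0},{"jaw":1,"translation":[-0.071,0.448,0.08],"roll":0}])

```text
t: 18.8
tool_pos: [0.6029, 0.3305, 0.0855]
orientation: [179.9, 0.4, 9.6]
ft_force: [-0.4, -0.6, -2.2]
grip_width: 0.0492
gripper_force: 42.2
```

Run:
```python
from h import *
s=ctrl.state();print(s["tool_pos"],s["orientation"],s["ft_force"],s["grip_width"])
cv2.imwrite("pics/s5.png",optics.get_image("side"))
```

```text
[0.60286751 0.33052931 0.08546301] [179.8800571    0.39928695   9.57748669] [-0.42565047 -0.64419259 -2.21533429] 0.0491649057787092
```

View pics/s5.png

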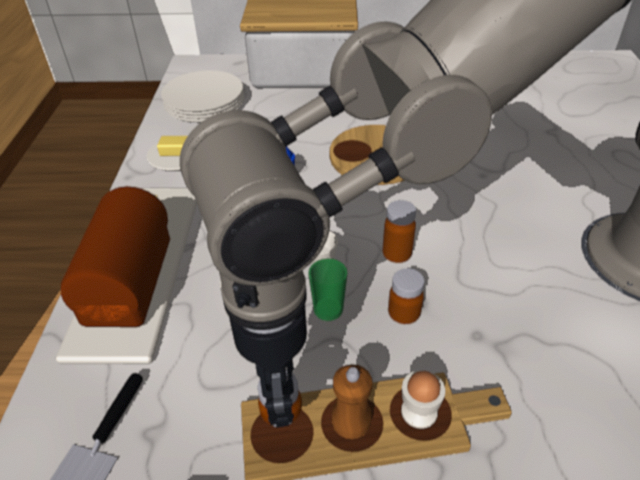

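The side view shows the mill and egg cup upright on their inlays, and the low jar held above the far inlay at (280,433). Lowering it.

>>> servo_tool(plan=[{"jaw":1,"translation":[0.001,0.001,-0.03],"roll":0},{"jaw":1,"translation":[0.001,0.001,-0.05],"roll":0},{"jaw":1,"translation":[0.001,0.001,-0.058],"roll":0},{"jaw":1,"translation":[0.001,0.001,-0.061],"roll":0},{"jaw":1,"translation":[0.001,0.001,-0.061],"roll":0},{"jaw":0.3,"translation":[0.001,0.001,-0.061],"roll":0},{"jaw":0.2,"translation":[0.001,0.001,-0.061],"roll":0},{"jaw":0,"translation":[0.001,0.001,-0.061],"roll":0},{"jaw":0,"translation":[0.001,0.001,-0.061],"roll":0},{"jaw":0,"translation":[0.001,0.001,-0.04],"roll":0},{"jaw":0,"translation":[0.001,0.001,0.0],"roll":0},{"jaw":0,"translation":[0.001,0.001,0.05],"roll":0},{"jaw":0,"translation":[0.001,0.001,0.1],"roll":0},{"jaw":0,"translation":[0.001,0.001,0.12],"roll":0},{"jaw":0,"translation":[0.001,0.001,0.12],"roll":0}])

```text
t: 20.35
tool_pos: [0.6073, 0.334, 0.2146]
orientation: [-179.9, -0.5, 9.6]
ft_force: [-0.2, -0.4, -0.2]
grip_width: 0.0855
gripper_force: 0.0
```

>>> servo_tool(plan=[{"jaw":0,"translation":[0.075,-0.22,0.0],"roll":1.4},{"jaw":0,"translation":[0.075,-0.22,0.0],"roll":1.4},{"jaw":0,"translation":[0.075,-0.22,0.0],"roll":1.4},{"jaw":0,"translation":[0.075,-0.22,0.0],"roll":1.4},{"jaw":0,"translation":[0.075,-0.22,0.0],"roll":1.4},{"jaw":0,"translation":[0.075,-0.22,0.0],"roll":1.4},{"jaw":0,"translation":[0.075,-0.22,0.0],"roll":1.4},{"jaw":0,"translation":[0.075,-0.22,0.0],"roll":1.4},{"jaw":0,"translation":[0.075,-0.22,0.0],"roll":1.4},{"jaw":0,"translation":[0.075,-0.22,0.0],"roll":1.4},{"jaw":0,"translation":[0.075,-0.22,0.0],"roll":1.4},{"jaw":0,"translation":[0.075,-0.22,0.0],"roll":1.4}])

```text
t: 21.55
tool_pos: [0.6803, 0.1133, 0.2082]
orientation: [-179.9, 0.0, 89.7]
ft_force: [-0.3, 0.3, 0.7]
grip_width: 0.0855
gripper_force: 0.0
```

Run:
```python
from h import *
s=ctrl.state();print(s["tool_pos"],s["orientation"])
P=optics.camera_params("wrist");im=optics.get_image("wrist");cv2.imwrite("pics/w6.png",im)
for r in optics.spot_point("wrist","mug")[:3]:
    uv=np.array(r["point"])*[640,480];print(round(r["score"],2),uv.round(),ground("wrist",uv,0,P).round(3))
print(P["pose"].round(4).tolist())
```

```text
[0.68032845 0.11326066 0.20816663] [-1.79903199e+02  7.18420532e-03  8.97227211e+01]
0.85 [322. 198.] [0.679 0.115]
0.6 [173. 201.] [0.548 0.113]
[[1.0, 0.0043, 0.003, 0.6803], [-0.005, 0.9565, 0.2918, 0.1882], [-0.0017, -0.2918, 0.9565, 0.3501], [0.0, 0.0, 0.0, 1.0]]
```

View pics/w6.png

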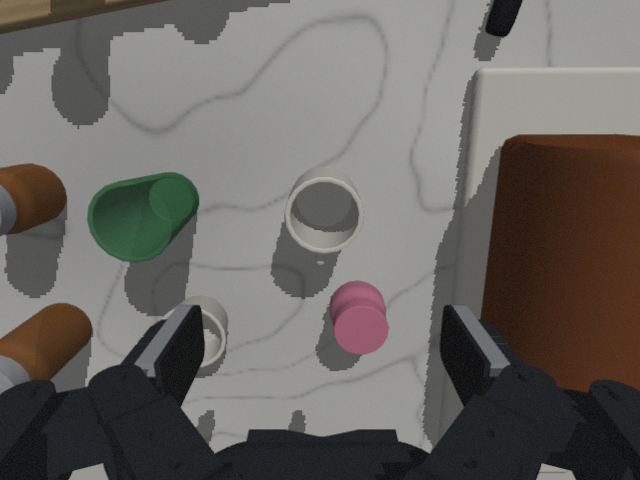

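The mug's rim is centred at (324,213) and its ear is at (321,262), pointing to -y, so closing along x is right. The bread board's edge at (480,100) is clear of the fingers.

>>> servo_tool(grip_force=40, plan=[{"jaw":0,"translation":[0,0.003,-0.05],"roll":0},{"jaw":0,"translation":[0,0.003,-0.1],"roll":0},{"jaw":0,"translation":[0,0.003,-0.15],"roll":0},{"jaw":0,"translation":[0,0.003,-0.18],"roll":0},{"jaw":0,"translation":[0,0.003,-0.188],"roll":0},{"jaw":0,"translation":[0,0.003,-0.188],"roll":0},{"jaw":1,"translation":[0,0.003,-0.188],"roll":0},{"jaw":1,"translation":[0,0.003,-0.188],"roll":0},{"jaw":1,"translation":[0,0.003,-0.188],"roll":0},{"jaw":1,"translation":[0,0.003,-0.188],"roll":0},{"jaw":1,"translation":[0,0.003,-0.188],"roll":0},{"jaw":1,"translation":[0,0.003,-0.188],"roll":0},{"jaw":1,"translation":[0,0.003,-0.188],"roll":0}])

```text
t: 22.95
tool_pos: [0.6823, 0.1164, 0.0243]
orientation: [179.7, -0.0, 89.8]
ft_force: [-1.1, -0.4, 6.7]
grip_width: 0.0564
gripper_force: 43.2
```

>>> servo_tool(plan=[{"jaw":1,"translation":[0,0,0.03],"roll":0},{"jaw":1,"translation":[0,0,0.075],"roll":0},{"jaw":1,"translation":[0,0,0.12],"roll":0},{"jaw":1,"translation":[-0.017,-0.025,0.13],"roll":0},{"jaw":1,"translation":[-0.042,-0.063,0.13],"roll":0},{"jaw":1,"translation":[-0.069,-0.103,0.13],"roll":0},{"jaw":1,"translation":[-0.096,-0.143,0.13],"roll":0},{"jaw":1,"translation":[-0.123,-0.183,0.13],"roll":0},{"jaw":1,"translation":[-0.15,-0.223,0.13],"roll":0},{"jaw":1,"translation":[-0.177,-0.263,0.13],"roll":0},{"jaw":1,"translation":[-0.204,-0.303,0.13],"roll":0},{"jaw":1,"translation":[-0.231,-0.343,0.13],"roll":0},{"jaw":1,"translation":[-0.256,-0.383,0.13],"roll":0},{"jaw":1,"translation":[-0.273,-0.408,0.12],"roll":0},{"jaw":1,"translation":[-0.281,-0.42,0.1],"roll":0},{"jaw":1,"translation":[-0.281,-0.42,0.08],"roll":0},{"jaw":1,"translation":[-0.281,-0.42,0.08],"roll":0}])

```text
t: 24.65
tool_pos: [0.3983, -0.3032, 0.1]
orientation: [-179.9, -0.2, 89.7]
ft_force: [-0.2, 1.1, -1.7]
grip_width: 0.0563
gripper_force: 43.6
```

>>> servo_tool(plan=[{"jaw":1,"translation":[0.001,0,-0.03],"roll":0},{"jaw":1,"translation":[0.001,0,-0.05],"roll":0},{"jaw":1,"translation":[0.001,0,-0.058],"roll":0},{"jaw":1,"translation":[0.001,0,-0.061],"roll":0},{"jaw":1,"translation":[0.001,0,-0.061],"roll":0},{"jaw":0.25,"translation":[0.001,0,-0.061],"roll":0},{"jaw":0.15,"translation":[0.001,0,-0.061],"roll":0},{"jaw":0,"translation":[0.001,0,-0.061],"roll":0},{"jaw":0,"translation":[0.001,0,-0.061],"roll":0},{"jaw":0,"translation":[0.001,0,-0.04],"roll":0},{"jaw":0,"translation":[0.001,0,0.0],"roll":0},{"jaw":0,"translation":[0.001,0,0.05],"roll":0},{"jaw":0,"translation":[0.001,0,0.1],"roll":0},{"jaw":0,"translation":[0.001,0,0.11],"roll":0},{"jaw":0,"translation":[0.001,0,0.11],"roll":0}])

```text
t: 26.15
tool_pos: [0.4014, -0.3044, 0.2133]
orientation: [179.8, 0.2, 89.8]
ft_force: [-0.5, 0.5, -0.8]
grip_width: 0.0852
gripper_force: 0.0
```

>>> servo_tool(plan=[{"jaw":0,"translation":[0.032,0.288,0.01],"roll":-1.45},{"jaw":0,"translation":[0.032,0.288,0.01],"roll":-1.45},{"jaw":0,"translation":[0.032,0.288,0.01],"roll":-1.45},{"jaw":0,"translation":[0.032,0.288,0.01],"roll":-1.45},{"jaw":0,"translation":[0.032,0.288,0.01],"roll":-1.45},{"jaw":0,"translation":[0.032,0.288,0.01],"roll":-1.45},{"jaw":0,"translation":[0.032,0.288,0.01],"roll":-1.45},{"jaw":0,"translation":[0.032,0.288,0.01],"roll":-1.45},{"jaw":0,"translation":[0.032,0.288,0.01],"roll":-1.45},{"jaw":0,"translation":[0.032,0.288,0.01],"roll":-1.45},{"jaw":0,"translation":[0.032,0.288,0.01],"roll":-1.45},{"jaw":0,"translation":[0.032,0.288,0.01],"roll":-1.45}])

```text
t: 27.35
tool_pos: [0.4317, -0.0155, 0.2194]
orientation: [-179.9, 0.2, 6.7]
ft_force: [0.4, 0.3, -0.7]
grip_width: 0.0854
gripper_force: 0.0
```

Run:
```python
from h import *
s=ctrl.state();print(s["tool_pos"],s["orientation"])
P=optics.camera_params("wrist");im=optics.get_image("wrist");cv2.imwrite("pics/w7.png",im)
for r in optics.spot_point("wrist","tall_jar")[:3]:
    uv=np.array(r["point"])*[640,480];print(round(r["score"],2),uv.round(),ground("wrist",uv,0,P).round(3))
g=cv2.cvtColor(im,cv2.COLOR_BGR2HSV);m=((g[...,1]<60)&(g[...,2]>90)&(g[...,2]<175)).astype(np.uint8)
print(P["pose"].round(4).tolist())
```

```text
[ 0.43172329 -0.0155076   0.21937429] [-179.93256667    0.21439897    6.73109119]
0.56 [316. 196.] [ 0.431 -0.01 ]
0.17 [326.  37.] [ 0.561 -0.003]
[[0.117, 0.9491, 0.2925, 0.5053], [-0.9931, 0.1119, 0.0342, -0.0062], [-0.0003, -0.2945, 0.9557, 0.361], [0.0, 0.0, 0.0, 1.0]]
```

View pics/w7.png

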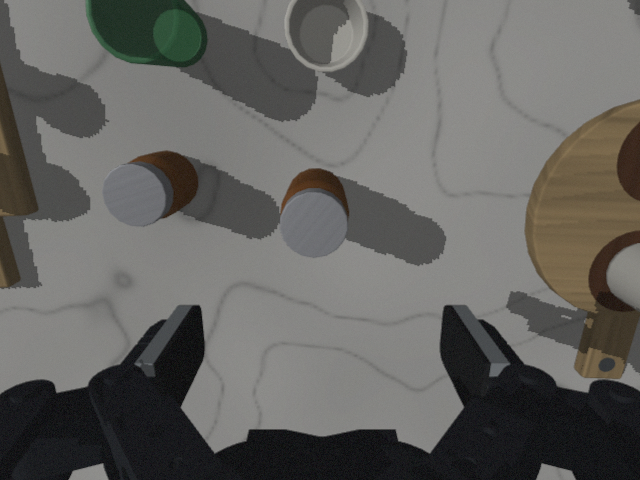

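The tall jar's lid is at (315,222), which puts the jar at about (0.433, -0.010). The middle jar's lid at (138,195) is clear of the fingers.

>>> servo_tool(grip_force=45, plan=[{"jaw":0,"translation":[0.001,0.0055,-0.05],"roll":0},{"jaw":0,"translation":[0.001,0.0055,-0.1],"roll":0},{"jaw":0,"translation":[0.001,0.0055,-0.145],"roll":0},{"jaw":0,"translation":[0.001,0.0055,-0.168],"roll":0},{"jaw":0,"translation":[0.001,0.0055,-0.175],"roll":0},{"jaw":0,"translation":[0.001,0.0055,-0.175],"roll":0},{"jaw":1,"translation":[0.001,0.0055,-0.175],"roll":0},{"jaw":1,"translation":[0.001,0.0055,-0.175],"roll":0},{"jaw":1,"translation":[0.001,0.0055,-0.175],"roll":0},{"jaw":1,"translation":[0.001,0.0055,-0.175],"roll":0},{"jaw":1,"translation":[0.001,0.0055,-0.175],"roll":0},{"jaw":1,"translation":[0.001,0.0055,-0.175],"roll":0},{"jaw":1,"translation":[0.001,0.0055,-0.175],"roll":0}])

```text
t: 28.75
tool_pos: [0.4348, -0.0103, 0.0479]
orientation: [179.9, -0.2, 6.8]
ft_force: [-0.7, 0.4, 7.0]
grip_width: 0.0502
gripper_force: 45.8
```

>>> servo_tool(plan=[{"jaw":1,"translation":[0,0,0.03],"roll":0},{"jaw":1,"translation":[0,0,0.075],"roll":0},{"jaw":1,"translation":[0.004,-0.015,0.11],"roll":0},{"jaw":1,"translation":[0.014,-0.056,0.12],"roll":0},{"jaw":1,"translation":[0.025,-0.1,0.12],"roll":0},{"jaw":1,"translation":[0.036,-0.145,0.12],"roll":0},{"jaw":1,"translation":[0.047,-0.19,0.12],"roll":0},{"jaw":1,"translation":[0.058,-0.235,0.12],"roll":0},{"jaw":1,"translation":[0.067,-0.27,0.12],"roll":0},{"jaw":1,"translation":[0.07,-0.285,0.11],"roll":0},{"jaw":1,"translation":[0.07,-0.285,0.09],"roll":0},{"jaw":1,"translation":[0.07,-0.285,0.07],"roll":0},{"jaw":1,"translation":[0.07,-0.285,0.07],"roll":0},{"jaw":1,"translation":[0.07,-0.285,0.07],"roll":0}])

```text
t: 30.15
tool_pos: [0.5036, -0.2946, 0.1166]
orientation: [-180.0, 0.0, 6.8]
ft_force: [0.4, -0.6, -1.3]
grip_width: 0.0503
gripper_force: 48.7
```

>>> servo_tool(plan=[{"jaw":1,"translation":[0,-0.001,-0.03],"roll":0},{"jaw":1,"translation":[0,-0.001,-0.045],"roll":0},{"jaw":1,"translation":[0,-0.001,-0.05],"roll":0},{"jaw":1,"translation":[0,-0.001,-0.0515],"roll":0},{"jaw":1,"translation":[0,-0.001,-0.0515],"roll":0},{"jaw":0.3,"translation":[0,-0.001,-0.0515],"roll":0},{"jaw":0.2,"translation":[0,-0.001,-0.0515],"roll":0},{"jaw":0,"translation":[0,-0.001,-0.0515],"roll":0},{"jaw":0,"translation":[0,-0.001,-0.0515],"roll":0},{"jaw":0,"translation":[0,-0.001,-0.03],"roll":0},{"jaw":0,"translation":[0,-0.001,0.01],"roll":0},{"jaw":0,"translation":[0,-0.001,0.06],"roll":0},{"jaw":0,"translation":[0,-0.001,0.1],"roll":0},{"jaw":0,"translation":[-0.05,0.05,0.1],"roll":0},{"jaw":0,"translation":[-0.08,0.1,0.1],"roll":0},{"jaw":0,"translation":[-0.1,0.15,0.1],"roll":0},{"jaw":0,"translation":[-0.12,0.2,0.1],"roll":0},{"jaw":0,"translation":[-0.12,0.2,0.1],"roll":0}])

```text
t: 31.95
tool_pos: [0.3819, -0.0931, 0.2164]
orientation: [-180.0, -0.0, 6.8]
ft_force: [0.5, 0.1, -0.5]
grip_width: 0.0855
gripper_force: 0.0
```

Run:
```python
from h import *
T=dict(egg_cup=(.428,.302),mill=(.516,.318),low_jar=(.605,.333),mug=(.400,-.304),tall_jar=(.503,-.296))
ims=[]
for n in("scene","side"):
    im=optics.get_image(n);ims.append(im[100:440,130:550])
    for l in "egg_cup mill low_jar mug tall_jar middle_jar ramekin tumbler".split():
        z=.018 if l in T else 0
        c=[ground(n,np.array(r["point"])*[640,480],z) for r in optics.spot_point(n,l)[:4]]
        if l in T and c: c=[min(c,key=lambda p:np.hypot(*(p-T[l])))-T[l]]
        print(n,l,[x.round(3).tolist() for x in c[:1]])
cv2.imwrite("pics/end.png",cv2.resize(np.hstack(ims),(800,324)))
```

```text
scene egg_cup [[0.0, 0.005]]
scene mill [[-0.003, 0.003]]
scene low_jar [[-0.007, 0.002]]
scene mug [[0.001, 0.003]]
scene tall_jar [[-0.0, -0.009]]
scene middle_jar [[0.428, 0.118]]
scene ramekin [[0.565, -0.004]]
scene tumbler [[0.547, 0.114]]
side egg_cup [[-0.002, 0.001]]
side mill [[0.0, -0.005]]
side low_jar [[0.001, 0.002]]
side mug [[-0.004, -0.017]]
side tall_jar [[-0.007, 0.002]]
side middle_jar [[0.436, 0.123]]
side ramekin [[0.563, -0.005]]
side tumbler [[0.551, 0.118]]
```

View pics/end.png

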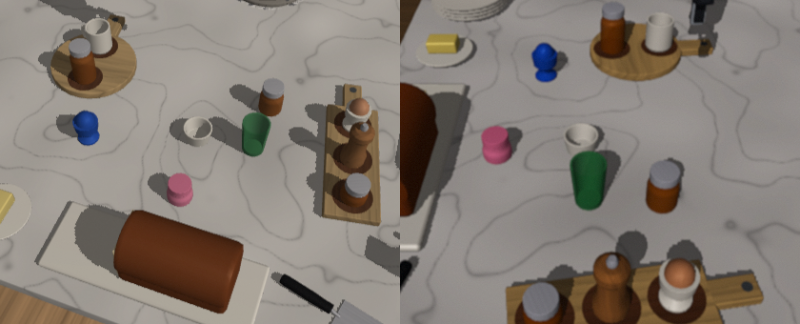

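All five stand on their inlays and the bystanders haven't moved. One side reading puts the mug 17 mm off in y, so I'll check the round board from above.

>>> servo_tool(plan=[{"jaw":0,"translation":[-0.02,-0.1,0.03],"roll":0},{"jaw":0,"translation":[-0.02,-0.17,0.05],"roll":0},{"jaw":0,"translation":[-0.02,-0.2,0.05],"roll":0},{"jaw":0,"translation":[-0.02,-0.2,0.05],"roll":0},{"jaw":0,"translation":[-0.02,-0.2,0.05],"roll":0},{"jaw":0,"translation":[-0.02,-0.2,0.05],"roll":0},{"jaw":0,"translation":[-0.02,-0.2,0.05],"roll":0}])

```text
t: 33.55
tool_pos: [0.3635, -0.2941, 0.2658]
orientation: [-179.9, 0.0, 6.8]
ft_force: [0.2, 0.8, 0.2]
grip_width: 0.0849
gripper_force: 0.0
```

Run:
```python
from h import *
P=optics.camera_params("wrist");im=optics.get_image("wrist")
t=np.linspace(0,2*np.pi,60)
for (x,y),r,z,c in [((.400,-.304),.04,.018,(0,255,0)),((.503,-.296),.04,.018,(0,255,0)),((.400,-.304),.029,.083,(0,0,255)),((.503,-.296),.0235,.118,(0,0,255))]:
    p=proj("wrist",np.c_[x+r*np.cos(t),y+r*np.sin(t),0*t+z],P)
    cv2.polylines(im,[p.round().astype(int)],True,c,1)
cv2.imwrite("pics/w8.png",im)
```

```text
(no output)
```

View pics/w8.png

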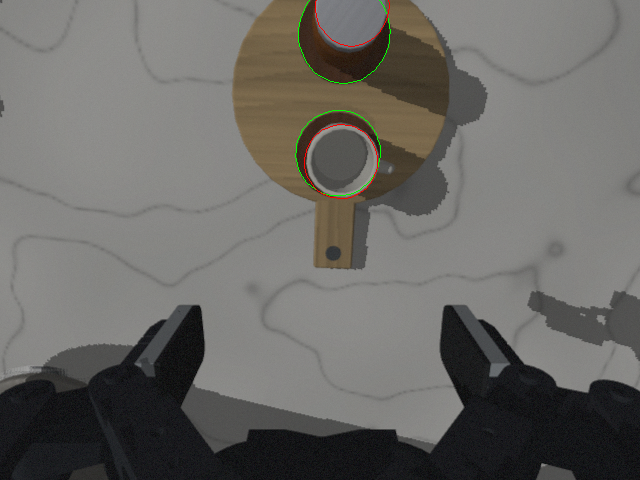

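The drawn outlines fit the inlays. The mug's rim at (341,160) and the tall lid at (352,15) lie within a few mm of their expected circles, and the gripper is clear of everything. I'll hand in.

```bash
python3 -c "
from workcell import ctrl
print(ctrl.close_job())"
```

```text
the job is handed in; nothing more can be done
None
```

I handed the job in at about 34 s: all five things stand upright on their named inlays, the middle jar, ramekin and tumbler stayed in place, and no verdict came back.

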